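# Fit the charged battery pack in the defibrillator

### The arm

A 6-joint arm with a two-finger parallel gripper is mounted at the origin on the work surface. World frame = base frame: x ahead of the robot, y to its left, z up, the work surface at z = 0. Lengths are in mm, angles in rad, forces in N, time in s.
With the tool pointing down it reaches from about 400 to 925 mm from the base axis. Payload 12.5 kg.
Tool frame: the origin (TCP) lies at the very end of the fingers, on their centre line; the grasp point (between the pads) lies 19 mm behind it; z points along the fingers, y is the direction in which the jaws open and shut (so a half turn about z gives the same grasp; the last joint's range is limited). The gripper opens to 95 mm and grips with 3 to 60 N. Pads are 20 mm wide; open, the fingers measure 119 mm over their backs; the gripper's body (75 mm by 180 mm) begins 59 mm behind the grasp point.
Start: joints at [1.229, 0.491, 1.559, -0, 1.092, -0.106], TCP at [145.995, 607.727, 214.661] pointing down, gripper open.
Joint ranges: [-3.1, 3.1], [-0.84, 2.19], [0.05, 2.79], [-1.13, 4.28], [0.06, 2.93], [-2.69, 2.69]. Speed limits (rad/s): [2.22, 2.22, 2.79, 3.14, 3.14, 3.14].

### API

Orientations are given as [roll, pitch, yaw] about the fixed x, y, z axes, in that order (R = Rz(yaw) Ry(pitch) Rx(roll)).
In Python, from cell import env gives the robot as it stands.
- The arm moves only by the shell command python3 -m pendant 'ROWS'. ROWS is JSON, a list that holds one entry, the list of rows, each a list of 5 numbers: the opening, from 0 (shut) to 1 (fully open), then the shift along the tool's x, y, z in m, then the turn about the tool's z in rad. A call has exactly 8 rows; each row is the pose to reach, as a shift and turn from the pose commanded when the call began, along the tool's axes at that moment; what a row does not reach only later rows make up. A row lasts 1/10 s, in which the tool goes at most 50 mm and 8.59 degrees, less where a joint would pass 70% of its speed; a pose out of reach is approached as far as the arm can. A call with a gripper value outside its range is refused whole. The fingers move at their own pace and stop on an object; the grip force is fixed at half the most. Time passes only in rows, so rows that repeat a pose let the fingers close, or fill a call up. It gives the time, the measured TCP pose, the force and the opening at its end, in the units of the state.
- env.state(): the state, without advancing time (a new reading comes with each control period).
- env.read_camera(name): name is "scene" or "top"; returns a dict with "image" (400x640x3 uint8, blue, green, red), "range_z" (400x640 float32, mm along the optical axis (not along the pixel's ray), 0 where there is no reading), "fx", "fy", "cx", "cy" (pixels), "rvec" (rotation vector, rad) and "tvec" (3), from world to camera coordinates, as OpenCV has them. Camera axes: x right, y down, z forward; pixel columns grow to the right and rows downward; lengths in mm; the calibration is good to about 2 mm. A picture is of the moment at which its call begins.
- env.job_done(): hands the job in, once; it reports no verdict.
The state is a dict: "t": time; "joints": joint angles; "qvel": joint speeds; "tau": joint torques, N m; "eef_pos": TCP position; "tcp_rot": TCP orientation; "ft_force": force on the tool from outside, world axes, zero at the start; "moment": the same for the moment, N m; "opening": opening from 0.0 (shut) to 1.0 (fully open).
Only numpy, scipy, OpenCV 4.12 (cv2) and the standard library are available. Lean on these libraries where they do the work, as an engineer would, in place of code of your own. Each camera call takes 0.05 s, during which the arm holds its last target. There are 200 camera calls.

### The job

Pull the taller of the two battery packs straight up out of the charger, against its latch, and stand it upright on the bare worktop with the foot of its plain back close up against the edge of the rubber mat on the robot's right, and let go of it. Tip it onto its back on the mat by pushing its top over while the mat's edge blocks its foot, and once it lies on the mat at rest, take it again across its sides and lay it in the battery bay of the defibrillator, gauge side up, contact foot at the contact end, flat and fully home. Never drop the pack; leave the short pack in the charger and everything else on the bench where it is.

Things in the scene. Friction and masses are not known exactly. Their poses are not given: they have to be found in the camera images.
- pack_center (a point): centre, half-way up, of the tall battery pack, an upright grey box 62 (x) by 44 (y) by 150 (z) mm, about 0.55 kg. +z points to its top end, -z to its black foot with the contacts, -y out of the front (black charge gauge, paper plate), +y out of the plain back, x across its 62 mm width. It starts in either bay of the charger, foot 20 mm above the worktop, back towards the mat
- pack_foot (a point): middle of the tall pack's underside, 75 mm from its centre along -z; same axes. Grooves 3 mm deep in both narrow sides, 14 to 25 mm above it, hold it in the charger's latch: pulling out straight up takes 10 to 16 N more than the weight over the first 5 mm. Its underside is flat and its mass evenly spread
- shortpack_center (a point): centre of the short pack in the other bay: the same but 105 mm tall; stays in the charger
- charger: fixed two-bay charger, 262 (x) by 100 (y) by 60 (z) mm; origin at the centre of its underside. The bays lie at x = -58 and +58 mm, y = 0: wells 40 mm deep (floor at z = 20 mm), 2 mm wider than the packs on each side
- mat: fixed dark rubber mat, 340 (x) by 460 (y) mm, 8 mm thick; origin at the centre of its underside. Its right-hand edge, the stop for the pack's foot, is the long straight edge at y = -230 mm of its frame; the strip from there to the defibrillator (185 mm wide or more) is free over its middle 180 mm for tipping the pack onto
- bay (a point): centre of the floor of the battery bay in the back of the white defibrillator, fixed face down on the mat (case 280 (x) by 240 (y) by 95 mm, centred on the bay, top 28 mm above this point: a pack that is home stands 16 mm proud). z up, y along the bay. Bay 69 (x) by 157 (y) mm, contacts in its -y end wall; mid-way along each long side a finger scoop 64 mm long, 32 mm outward, 34 mm deep
- screwdriver: screwdriver lying on the right-hand strip of the mat near its far end (x = 130 to 145 mm of the mat), along y; leave it
- tape: roll of paper tape, 60 mm across, 19 mm high, on the right-hand strip of the mat near its near end (x = -130 to -120 mm of the mat); leave it
- sanitiser: pump bottle, 205 mm high, 66 mm across, behind the mat; leave it
- dish: steel dish 150 mm across, 45 mm high, to the right of the charger and nearer the robot; leave it
There are look-alikes about, which are no part of the job. Leave any pink or yellow look-alike of the part that bears pack_center alone.

How it is judged:
By the outcome, as a careful person would: the job done as asked, in the order asked, and still so for the second after the job is handed in, with the robot touching nothing.
It also fails if it takes over 70 s, if anything falls off the work surface, if the arm or the gripper's body presses on something with over 40 N, if the wrist force passes 120 N, or if a joint passes its speed limit or range.

## Working session

There is one attempt and no reset: what is moved stays moved. The work goes in short steps, Python scripts to look and compute and a shell command to move; the robot and the scene stay as the last step left them, time stands still between calls to the robot, and variables do not carry over. Pictures are saved under pics/ and viewed, about 8 in all and at most 12, crops included, and the job is handed in when it is done.

```bash
ls; mkdir -p pics; cat > h.py <<'E'
import numpy as np, cv2, pickle
from cell import env
def grab(n):
    c=env.read_camera(n); c['R']=cv2.Rodrigues(np.array(c['rvec'],float))[0]; c['t']=np.array(c['tvec'],float).ravel(); return c
def cloud(c):
    v,u=np.mgrid[0:400,0:640]; z=c['range_z']
    p=np.dstack([(u-c['cx'])/c['fx']*z,(v-c['cy'])/c['fy']*z,z])-c['t']
    w=p@c['R']; w[z<=0]=np.nan; return w
def ray(c,u,v,h):
    d=np.array([(u-c['cx'])/c['fx'],(v-c['cy'])/c['fy'],1])@c['R']; o=-c['R'].T@c['t']
    return o+d*(h-o[2])/d[2]
E
python3 - <<'E'
from h import *
for n in('scene','top'):
    c=grab(n); cv2.imwrite(f'pics/{n}0.png',c['image']); pickle.dump(c,open(n+'0.pkl','wb'))
    print(n,-c['R'].T@c['t'],c['R'][2],c['fx'])
s=env.state(); print(s['eef_pos'],s['tcp_rot'],s['opening'],s['t'])
E
```

```text
pics
scene [1058.24412429  638.4446963   853.20106647] [-0.4399151  -0.61561405 -0.65383029] 405.6665138271602
top [ 435.85540228 -104.07102372 1721.47490789] [ 0.06870507  0.01435042 -0.9975338 ] 516.4193528268394
[145.91296244 607.49896171 214.15099567] [-3.14061892e+00 -8.75098709e-05  2.90582206e+00] 1.0009230409026864 0.1
```

View pics/scene0.png

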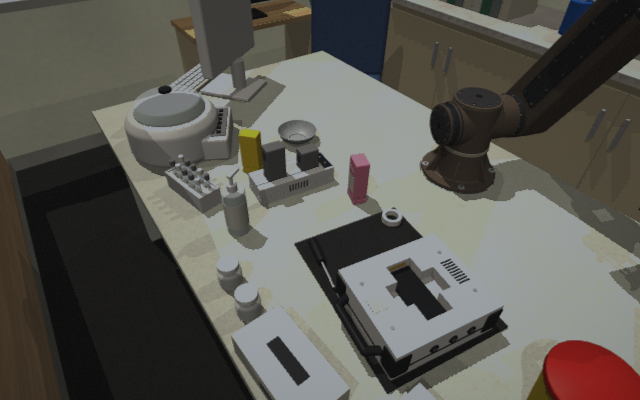

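View pics/top0.png

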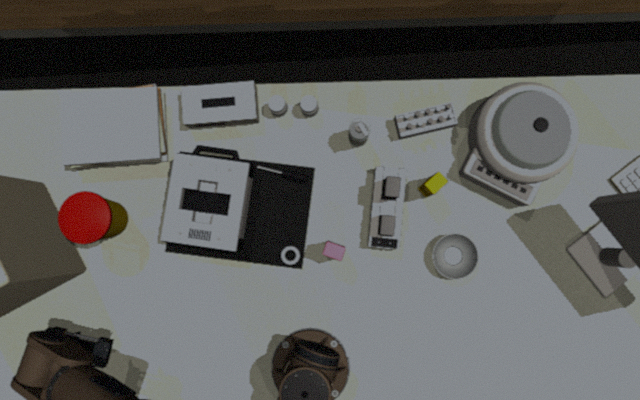

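```bash
python3 - <<'E'
from h import *
c=pickle.load(open('top0.pkl','rb')); s=pickle.load(open('scene0.pkl','rb'))
W=cloud(c); S=cloud(s)
def box(m,name,P):
    p=P[m][:, :2].astype(np.float32); r=cv2.minAreaRect(p); print(name,len(p),np.round(r[0],1),np.round(r[1],1),round(r[2],2),'z',np.round(np.nanpercentile(P[m][:,2],[5,50,95]),1))
v,u=np.mgrid[0:400,0:640]
def reg(a,b,d,e): return (u>=a)&(u<b)&(v>=d)&(v<e)
z=W[...,2]
for nm,rg in(('tall',reg(380,404,172,202)),('short',reg(374,402,208,238))):
    box(rg&(z>(155 if nm=='tall' else 110)),nm,W)
box(reg(365,412,160,252)&(z>50)&(z<68),'charger',W)
box(reg(160,256,148,255)&(z>93)&(z<115),'case',W)
box(reg(170,240,175,225)&(z>60)&(z<92),'bayfloor',W)
g=c['image'].max(2)
m=reg(240,320,155,275)&(g<60); 
# right edge: per row last dark col
pts=[]
for r in range(175,245,3):
    k=np.where(m[r,240:320])[0]; 
    if len(k): pts.append(ray(c,240+k.max()+.5,r,8)[:2])
pts=np.array(pts); a=np.polyfit(pts[:,0],pts[:,1],1); print('edge y=a x+b',a,np.abs(np.polyval(a,pts[:,0])-pts[:,1]).max(),pts[[0,-1]])
for nm,uv in(('tape',(290,255)),('pink',(334,250)),('yellow',(434,183)),('case',(240,200))): print(nm,W[uv[1],uv[0]])
a1=cv2.resize(c['image'][150:270,160:320],None,fx=5,fy=5,interpolation=2)
a2=cv2.resize(c['image'][155:255,360:460],None,fx=4,fy=4,interpolation=2)
b1=cv2.resize(s['image'][225:345,320:500],None,fx=4,fy=4,interpolation=2)
b2=cv2.resize(s['image'][115:215,225:385],None,fx=4.5,fy=4.5,interpolation=2)
cv2.imwrite('pics/bayscene.png',b1); cv2.imwrite('pics/chg.png',b2)
E
```

```text
tall 309 [ 571.6 -271.5] [44.2 62.8] 83.3 z [162.3 168.7 175.1]
short 294 [ 456.7 -257.3] [44.2 62.5] 83.41 z [117.2 123.7 129.6]
charger 1749 [ 514.6 -264.7] [100.4 262.4] 83.06 z [52.9 59.4 65.6]
case 5246 [542.8 313.8] [244.  281.4] 80.56 z [ 96.1 102.2 108.4]
bayfloor 1440 [547.5 310.6] [144.1 210.4] 4.78 z [64.1 73.3 82.5]
edge y=a x+b [-0.14634581 68.35059656] 1.67793368416703 [[629.92148164 -22.42921161]
 [401.06387714   8.26246937]]
tape [366.16377369  56.07601466  16.18300935]
pink [384.08852824 -90.16858164 151.91060114]
yellow [ 580.97562796 -398.97370935  150.48198531]
case [545.40544292 203.63285607  99.25317447]
```

View pics/bayscene.png

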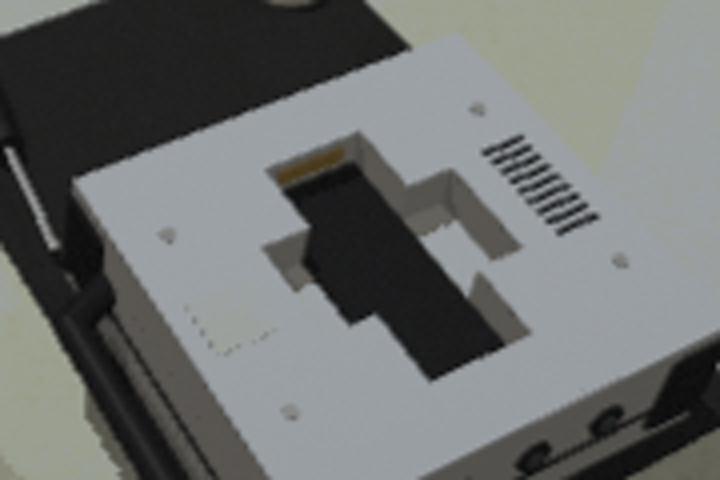

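View pics/chg.png

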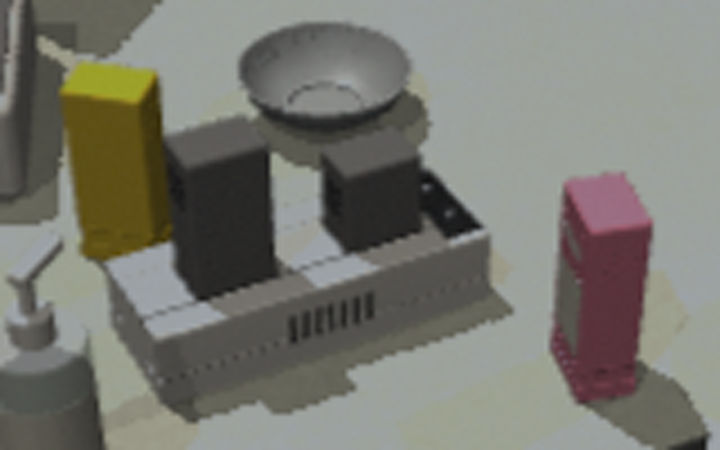

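Of the packs: dark tall pack at scene (274,160)/top (392,187), dark short at scene (307,157)/top (386,225), yellow (251,150) and pink (358,178) look-alikes. The tall grey pack in the charger's far bay (top at z≈169, 62.8×44.2) is the one. The crop shows the bay's gold contacts on the mat-strip side, so no turn of the pack is needed.

```bash
cat >> h.py <<'E'
def go(x,y,z,a,frm=None):
    """tool-frame shift (m) and turn from pose (x,y,z,yaw) to xyz with tool-y at a deg"""
    s=env.state(); p=np.array(s['eef_pos']); psi=s['tcp_rot'][2]
    if frm is not None: p=np.array(frm[:3],float); psi=np.radians(frm[3]+90)
    d=np.array([x,y,z])-p; c,si=np.cos(psi),np.sin(psi)
    th=(psi-np.radians(a+90)+np.pi)%(2*np.pi)-np.pi
    r=np.array([d[0]*c+d[1]*si,d[0]*si-d[1]*c,-d[2]])/1000
    print(np.round(r,4),round(th,4))
E
python3 - <<'E'
from h import *
go(540,200,330,30); go(572,-271.5,240,-6.9,(540,200,330,30)); 
c=pickle.load(open('top0.pkl','rb'))
g=c['image'].max(2).astype(int)
# bay floor dark mask and corners
m=((g<70)*255).astype(np.uint8); m[:,:170]=0;m[:,242:]=0;m[:180]=0;m[222:]=0
n,l,st,ce=cv2.connectedComponentsWithStats(m); k=1+st[1:,4].argmax(); print(st[k])
mm=(l==k)
for r in range(st[k][1],st[k][1]+st[k][3]):
    q=np.where(mm[r])[0]; print(r,q.min(),q.max(),end='; ')
print()
print(np.round(ray(c,183,200,75)),np.round(ray(c,229,200,103)))
E
python3 -m pendant '[[[1,0.02,-0.03,-0.03,0.1],[1,0.0,-0.06,-0.06,0.2],[1,-0.05,-0.06,-0.1,0.3],[1,-0.1,-0.06,-0.116,0.4],[1,-0.15,-0.06,-0.116,0.5],[1,-0.2,-0.06,-0.116,0.6],[1,-0.25,-0.06,-0.116,0.7],[1,-0.3,-0.06,-0.116,0.8]]]'
```

```text
[-0.4784 -0.3042 -0.1158] 0.8114
[-0.4243 -0.208   0.09  ] 0.644
[181 188  49  27 969]
188 184 184; 189 184 198; 190 183 198; 191 183 203; 192 183 210; 193 183 219; 194 183 226; 195 183 229; 196 183 229; 197 182 229; 198 182 229; 199 182 229; 200 182 228; 201 182 228; 202 182 228; 203 181 228; 204 181 228; 205 181 228; 206 181 228; 207 181 228; 208 182 227; 209 187 227; 210 193 227; 211 194 227; 212 206 227; 213 214 227; 214 222 226; 
[551. 392.  75.] [546. 238. 103.]
t: 0.9
eef_pos: [411.0, 481.9, 330.5]
tcp_rot: [-3.141, -0.0, 2.102]
ft_force: [-0.5, 1.5, -0.2]
opening: 1.0
```

```bash
python3 - <<'E'
from h import *
go(560,100,330,0); go(572,-271.5,260,-6.9,(560,100,330,0))
c=pickle.load(open('top0.pkl','rb'))
L=ray(c,181.5,198.5,75);R=ray(c,228.5,204.8,103);print(L,R,np.hypot(*(L-R)[:2]),(L+R)/2,np.degrees(np.arctan2((L-R)[1],(L-R)[0]))-90)
E
```

```text
[-0.4047 -0.0649  0.0005] 0.5309
[-0.3715  0.012   0.07  ] 0.1204
[555.95366925 396.49165653  75.        ] [530.79648873 239.35814513 103.        ] 159.134610119998 [543.37507899 317.92490083  89.        ] -9.09590084681912
```

```bash
python3 -m pendant '[[[1,-0.05,-0.01,0,0.08],[1,-0.1,-0.02,0,0.16],[1,-0.15,-0.03,0,0.24],[1,-0.2,-0.04,0,0.31],[1,-0.25,-0.05,0,0.38],[1,-0.3,-0.06,0,0.45],[1,-0.35,-0.065,0,0.5],[1,-0.4,-0.065,0,0.53]]]'
python3 - <<'E'
from h import *
go(572,-271.5,260,-6.9)
E
```

```text
t: 1.7
eef_pos: [554.3, 108.7, 330.8]
tcp_rot: [-3.142, -0.0, 1.574]
ft_force: [1.6, 0.8, -0.2]
opening: 1.0
[-0.3803  0.0166  0.0708] 0.1233
```

```bash
python3 -m pendant '[[[1,-0.05,0.01,0,0.05],[1,-0.1,0.016,0,0.1],[1,-0.15,0.016,0,0.12],[1,-0.2,0.016,0.0,0.123],[1,-0.25,0.016,0.02,0.123],[1,-0.3,0.016,0.05,0.123],[1,-0.35,0.016,0.07,0.123],[1,-0.378,0.016,0.07,0.123]]]'
python3 - <<'E'
from h import *
c=grab('top'); s=env.state(); print(s['eef_pos'],s['tcp_rot'])
go(572,-271.5,128,-6.9)
E
```

```text
t: 2.5
eef_pos: [571.1, -268.7, 258.1]
tcp_rot: [-3.139, -0.001, 1.452]
ft_force: [1.0, -0.2, 0.2]
opening: 1.002
[ 570.86333772 -274.3776752   257.37340133] [-3.13839379e+00  2.54302397e-04  1.44969400e+00]
[0.003  0.0008 0.1294] -0.0007
```

```bash
python3 -m pendant '[[[1,0.002,0.001,0.03,0],[1,0.002,0.001,0.06,0],[1,0.002,0.001,0.09,0],[1,0.002,0.001,0.12,0],[1,0.002,0.001,0.137,0],[1,0.002,0.001,0.137,0],[0.5,0.002,0.001,0.137,0],[0,0.002,0.001,0.137,0]]]'
python3 -m pendant '[[[0,0,0,0,0],[0,0,0,0,0],[0,0,0,0,0],[0,0,0,0,0],[0,0,0,0,0],[0,0,0,0,0],[0,0,0,0,0],[0,0,0,0,0]]]'
```

```text
t: 3.35
eef_pos: [573.8, -265.5, 124.8]
tcp_rot: [3.14, 0.001, 1.453]
ft_force: [-0.0, -0.4, 0.7]
opening: 0.886
t: 4.15
eef_pos: [573.5, -265.3, 124.1]
tcp_rot: [3.141, 0.0, 1.453]
ft_force: [0.2, -0.1, 7.0]
opening: 0.65
```

```bash
python3 -m pendant '[[[0,0,0,-0.002,0],[0,0,0,-0.004,0],[0,0,0,-0.006,0],[0,0,0,-0.008,0],[0,0,0,-0.011,0],[0,0,0,-0.015,0],[0,0,0,-0.02,0],[0,0,0,-0.025,0]]]'
python3 -m pendant '[[[0,0,0,-0.01,0],[0,0,0,-0.02,0],[0,0,0,-0.03,0],[0,0,0,-0.045,0],[0,0,0,-0.06,0],[0,0,0,-0.075,0],[0,0,0,-0.075,0],[0,0,0,-0.075,0]]]'
python3 - <<'E'
from h import *
a=grab('top');b=grab('scene');s=env.state();print(s['eef_pos'],s['ft_force'],s['moment'])
W=cloud(a);z=W[...,2]
v,u=np.mgrid[0:400,0:640]
m=(z>225)&(z<290)&(u>370)&(u<420)&(v>160)&(v<215)
print(m.sum(),np.nanpercentile(z[m],[5,50,95]))
cv2.imwrite('pics/lift.png',np.hstack([cv2.resize(b['image'][60:220,200:360],None,fx=2.5,fy=2.5),cv2.resize(a['image'][140:240,360:460],None,fx=4,fy=4)]))
E
```

```text
t: 4.95
eef_pos: [573.5, -265.5, 150.2]
tcp_rot: [3.14, 0.001, 1.453]
ft_force: [-0.0, -0.4, -4.1]
opening: 0.654
t: 5.75
eef_pos: [573.2, -265.1, 223.8]
tcp_rot: [3.141, 0.0, 1.453]
ft_force: [0.3, -0.1, -4.9]
opening: 0.647
[ 572.99311092 -265.01056944  222.86575283] [-0.54091185  0.7109736  -4.96772173] [-0.13280374  0.04461876  0.01906853]
0 nan
  return np.nanmean(a, axis, out=out, keepdims=keepdims)
```

View pics/lift.png

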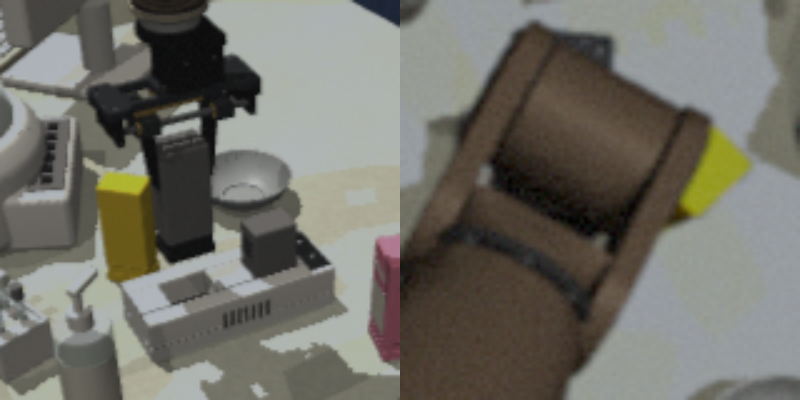

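The pack is out of the charger and hangs upright in the jaws (foot at about (187,245) of the left half), with the short pack still in its bay.

```bash
python3 - <<'E'
from h import *
go(506,-32,223,-8.3); go(506,-32,110,-8.3,(506,-32,223,-8.3))
E
```

```text
[ 2.235e-01 -9.400e-02 -1.000e-04] 0.0269
[0.    0.    0.113] 0.0
```

```bash
python3 -m pendant '[[[0,0.03,-0.012,0,0.01],[0,0.07,-0.03,0,0.02],[0,0.11,-0.046,0,0.026],[0,0.15,-0.063,0,0.026],[0,0.19,-0.08,0,0.026],[0,0.21,-0.088,0,0.026],[0,0.2235,-0.094,0,0.026],[0,0.2235,-0.094,0,0.026]]]'
python3 -m pendant '[[[0,0,0,0.03,0],[0,0,0,0.06,0],[0,0,0,0.08,0],[0,0,0,0.095,0],[0,0,0,0.1,0],[0,0,0,0.105,0],[0,0,0,0.105,0],[0,0,0,0.105,0]]]'
python3 - <<'E'
from h import *
a=grab('top');b=grab('scene');s=env.state();print(s['eef_pos'],s['tcp_rot'],s['ft_force'])
pickle.dump(b,open('s1.pkl','wb'))
cv2.imwrite('pics/edge.png',cv2.resize(b['image'][100:250,270:430],None,fx=5,fy=4))
E
```

```text
t: 6.65
eef_pos: [505.8, -31.0, 223.4]
tcp_rot: [-3.141, -0.0, 1.428]
ft_force: [0.1, -0.9, -4.4]
opening: 0.653
t: 7.45
eef_pos: [506.6, -32.4, 119.1]
tcp_rot: [3.141, -0.0, 1.427]
ft_force: [0.3, -0.3, -4.9]
opening: 0.648
[506.60592041 -32.30293402 119.22659113] [ 3.14039032e+00 -2.73107239e-06  1.42681878e+00] [-0.9538508  -0.79790591 -4.83307151]
```

View pics/edge.png

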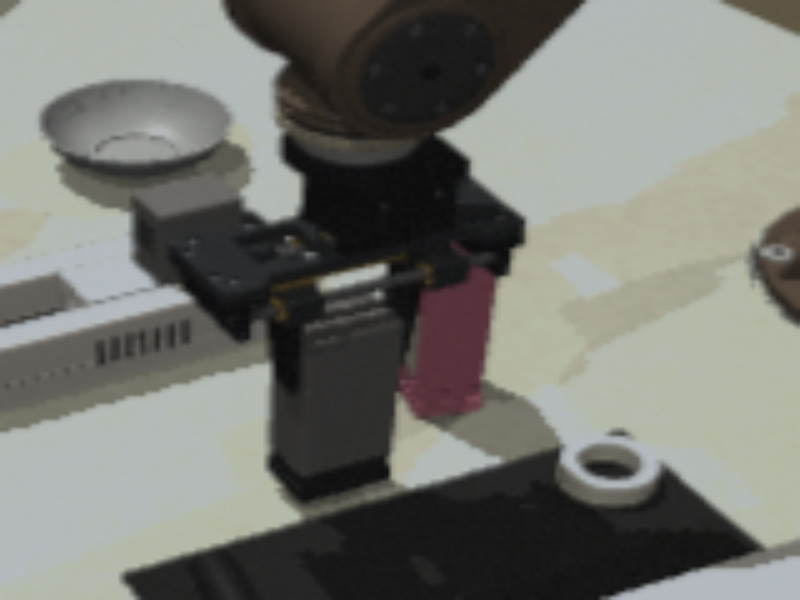

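```bash
python3 -m pendant '[[[0,0,0,0.004,0],[0,0,0,0.008,0],[0,0,0,0.01,0],[0,0,0,0.012,0],[0,0.002,0,0.012,0],[0,0.004,0,0.012,0],[0,0.006,0,0.012,0],[0,0.006,0,0.012,0]]]'
python3 -m pendant '[[[0,0,0,0,0],[0,0.001,0,0,0],[0,0.001,0,0,0],[0,0.002,0,0,0],[0,0.002,0,0,0],[0,0.003,0,0,0],[0,0.003,0,0,0],[0,0.003,0,0,0]]]'
```

```text
t: 8.35
eef_pos: [507.2, -26.0, 106.7]
tcp_rot: [3.141, -0.0, 1.427]
ft_force: [0.1, 0.5, -4.2]
opening: 0.652
t: 9.15
eef_pos: [507.6, -23.6, 106.7]
tcp_rot: [3.141, 0.0, 1.427]
ft_force: [-0.1, -4.9, -3.5]
opening: 0.655
```

```bash
python3 -m pendant '[[[0,-0.0005,0,0,0],[0,-0.001,0,0,0],[0,-0.001,0,0.001,0],[0,-0.001,0,0.0015,0],[0,-0.001,0,0.002,0],[0,-0.001,0,0.0025,0],[0,-0.001,0,0.0025,0],[0,-0.001,0,0.0025,0]]]'
```

```text
t: 9.95
eef_pos: [507.4, -24.2, 104.2]
tcp_rot: [3.142, -0.0, 1.427]
ft_force: [-1.3, 0.2, 0.6]
opening: 0.651
```

```bash
python3 -m pendant '[[[0.7,0,0,0,0],[0.8,0,0,0,0],[0.9,0,0,0,0],[0.95,0,0,0,0],[0.95,0,0,0,0],[0.95,0,0,0,0],[0.95,0,0,-0.01,0],[0.95,0,0,-0.03,0]]]'
python3 -m pendant '[[[0.95,0,0,-0.05,0],[0.95,0,0,-0.09,0],[0.95,-0.04,0,-0.1,0],[0.7,-0.08,0,-0.1,0],[0.4,-0.12,0,-0.1,0],[0,-0.12,0,-0.1,0],[0,-0.12,0,-0.1,0],[0,-0.12,0,-0.1,0]]]'
python3 - <<'E'
from h import *
a=grab('top');b=grab('scene');s=env.state();print(s['eef_pos'],s['tcp_rot'],s['ft_force'])
cv2.imwrite('pics/stand.png',np.hstack([cv2.resize(b['image'][100:260,270:430],None,fx=2.5,fy=2.5),cv2.resize(a['image'][150:270,240:360],(400,400))]))
E
```

```text
t: 10.75
eef_pos: [506.9, -24.2, 134.0]
tcp_rot: [-3.139, -0.0, 1.427]
ft_force: [-0.4, -0.4, 1.4]
opening: 0.951
t: 11.55
eef_pos: [490.2, -142.3, 234.4]
tcp_rot: [3.141, -0.0, 1.427]
ft_force: [-0.6, 0.6, -0.6]
opening: 0.584
[ 490.33445624 -142.0500051   234.2921457 ] [ 3.14148135e+00 -1.67467121e-04  1.42809997e+00] [-0.51468834 -0.64846526  0.63764813]
```

View pics/stand.png

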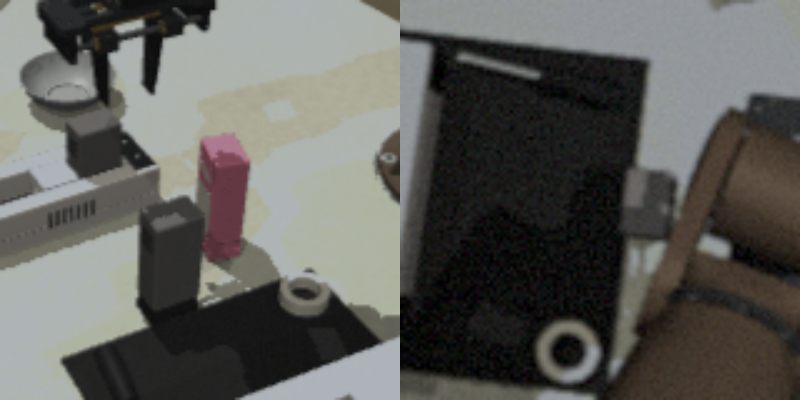

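```bash
python3 -m pendant '[[[0,0,0,0.02,0],[0,0,0,0.05,0],[0,0,0,0.08,0],[0,0,0,0.1,0],[0,0.02,0,0.108,0],[0,0.04,0,0.108,0],[0,0.05,0,0.108,0],[0,0.06,0,0.108,0]]]'
python3 -m pendant '[[[0,0.005,0,0,0],[0,0.01,0,0,0],[0,0.015,0,0,0],[0,0.02,0,0,0],[0,0.025,0,0,0],[0,0.03,0,0,0],[0,0.033,0,0,0],[0,0.036,0,0,0]]]'
python3 - <<'E'
from h import *
b=grab('scene');cv2.imwrite('pics/push.png',cv2.resize(b['image'][100:260,270:430],None,fx=2.5,fy=2.5))
E
```

```text
t: 12.45
eef_pos: [499.1, -82.5, 126.3]
tcp_rot: [3.141, 0.0, 1.428]
ft_force: [-0.7, -0.5, -0.0]
opening: 0.003
t: 13.25
eef_pos: [504.1, -47.8, 126.1]
tcp_rot: [3.141, -0.0, 1.427]
ft_force: [0.5, -1.4, 1.1]
opening: 0.009
```

View pics/push.png

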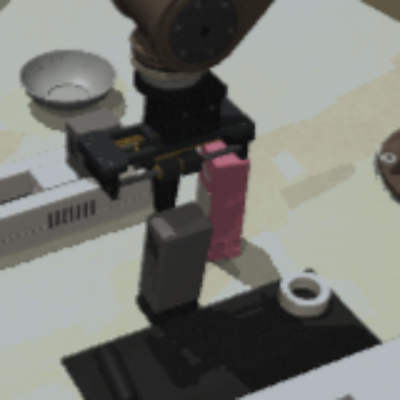

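Pack is tilting about the mat edge (top at (178,220) has moved toward the mat, foot held at (160,312)). Continue.

```bash
python3 -m pendant '[[[0,0.003,0,0,0],[0,0.006,0,0,0],[0,0.009,0,0,0],[0,0.012,0,0,0],[0,0.016,0,0,0],[0,0.02,0,0,0],[0,0.024,0,0,0],[0,0.028,0,0,0]]]'
python3 -m pendant '[[[0,0.004,0,0,0],[0,0.008,0,0,0],[0,0.012,0,0,0],[0,0.012,0,0,0],[0,0.012,0,0,0],[0,0.012,0,0,0],[0,0.0,0,-0.03,0],[0,-0.04,0,-0.08,0]]]'
python3 - <<'E'
from h import *
b=grab('scene');a=grab('top');cv2.imwrite('pics/tip.png',np.hstack([cv2.resize(b['image'][100:260,270:430],None,fx=2.5,fy=2.5),cv2.resize(a['image'][150:270,240:360],(400,400))]))
E
```

```text
t: 14.1
eef_pos: [508.0, -19.9, 126.1]
tcp_rot: [-3.141, -0.0, 1.427]
ft_force: [0.6, 0.6, 0.5]
opening: 0.002
t: 14.9
eef_pos: [502.8, -50.5, 194.7]
tcp_rot: [-3.138, -0.001, 1.429]
ft_force: [0.2, -0.7, 0.7]
opening: 0.002
```

View pics/tip.png

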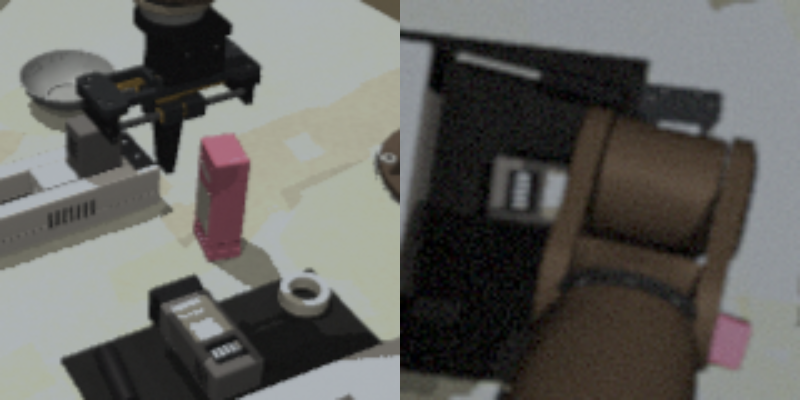

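```bash
python3 -m pendant '[[[0,-0.04,0,-0.02,0],[0.2,-0.08,0,-0.04,0],[0.4,-0.12,0,-0.05,0],[0.6,-0.14,0,-0.05,0],[0.8,-0.14,0,-0.05,0],[0.95,-0.14,0,-0.05,0],[0.95,-0.14,0,-0.05,0],[0.95,-0.14,0,-0.05,0]]]'
python3 - <<'E'
from h import *
a=grab('top');W=cloud(a);z=W[...,2];v,u=np.mgrid[0:400,0:640]
s=env.state();print(s['eef_pos'],s['tcp_rot'],s['opening'])
g=a['image'].max(2)
m=(z>40)&(z<64)&(u>256)&(u<318)&(v>185)&(v<235)&(g>45)
m=cv2.morphologyEx(m.astype(np.uint8),cv2.MORPH_OPEN,np.ones((3,3)))>0
n,l,st,ce=cv2.connectedComponentsWithStats(m.astype(np.uint8));k=1+st[1:,4].argmax();m=l==k;print(st[k])
p=np.array([ray(a,x,y,52)[:2] for y,x in np.argwhere(m)],np.float32)
print(cv2.minAreaRect(p),np.nanmedian(z[m]))
b=grab('scene');S=cloud(b);pickle.dump((a,b),open('lie.pkl','wb'))
zs=S[...,2];m2=(zs>47)&(zs<58)&(S[...,0]>440)&(S[...,0]<570)&(S[...,1]>-30)&(S[...,1]<165)
q=S[m2][:,:2].astype(np.float32);print(len(q),cv2.minAreaRect(q))
E
```

```text
t: 15.8
eef_pos: [483.5, -188.7, 244.9]
tcp_rot: [-3.141, -0.0, 1.428]
ft_force: [-0.6, -1.2, -0.1]
opening: 0.539
[ 483.57956471 -188.83344745  244.98045294] [-3.14131487e+00 -2.72174742e-04  1.42811874e+00] 0.5800989329674899
[267 197  40  23 683]
((519.0205078125, 62.178619384765625), (124.01366424560547, 60.73147964477539), 81.6308822631836) 51.2020550273733
890 ((519.2127685546875, 53.682552337646484), (152.80807495117188, 62.860816955566406), 81.48565673828125)
```

Pack lies on its back on the mat, gauge up, foot overhanging the edge slightly (foot at scene crop (175,290), top at (235,385)). Now same-camera relative measurement of pack and bay.

```bash
python3 - <<'E'
from h import *
a,b=pickle.load(open('lie.pkl','rb'))
def prof(W,img,ctr,yaw,name,zlo,zhi,half):
    c,s=np.cos(np.radians(yaw)),np.sin(np.radians(yaw))
    d=W[...,:2]-np.array(ctr); lx=d[...,0]*c+d[...,1]*s; ly=-d[...,0]*s+d[...,1]*c; z=W[...,2]
    m=(z>zlo)&(z<zhi)&(abs(lx)<half[0])&(abs(ly)<half[1])
    r=[]
    for A,B,h in((lx,ly,half[0]),(ly,lx,half[1])):
        # per-slice extents, median
        for sgn in(-1,1):
            e=[]
            for t in np.arange(-half[2],half[2],6):
                k=m&(abs(B-t)<4)
                if k.sum()>5: e.append(np.max(sgn*A[k])*sgn)
            r.append(round(float(np.median(e)),1))
    print(name,'x',r[:2],'y',r[2:],'ctr off',(r[0]+r[1])/2,(r[2]+r[3])/2,'size',r[1]-r[0],r[3]-r[2])
for n,cam in(('top',a),('scene',b)):
    W=cloud(cam); print(n)
    prof(W,None,(518,53),-8.4,'pack',44,60,(60,110,25))
    prof(W,None,(543,316),-9.2,'case',95,111,(160,140,60))
# bay floor via scene: dark mask, rim corners
img=b['image'].max(2)
W=cloud(b)
d=W[...,:2]-np.array((543,316));y=np.radians(-9.2);lx=d[...,0]*np.cos(y)+d[...,1]*np.sin(y);ly=-d[...,0]*np.sin(y)+d[...,1]*np.cos(y)
for nm,cam in(('top',a),('scene',b)):
    W=cloud(cam);d=W[...,:2]-np.array((543,316));lx=d[...,0]*np.cos(y)+d[...,1]*np.sin(y);ly=-d[...,0]*np.sin(y)+d[...,1]*np.cos(y);z=W[...,2]
    rim=(z>97)&(z<109)
    for lab,A,B,lo,hi,win in(('x',lx,ly,-70,70,(45,72)),('x',lx,ly,-70,70,(-72,-45)),('y',ly,lx,-110,110,(-25,25))):
        k=rim&(B>win[0])&(B<win[1])
        print(nm,lab,win,'inner rim',np.round(np.sort(A[k&(A<0)&(A>lo)])[-4:],1),np.round(np.sort(A[k&(A>0)&(A<hi)])[:4],1))
E
```

```text
top
pack x [-30.6, 29.4] y [-77.4, 70.2] ctr off -0.6000000000000014 -3.6000000000000014 size 60.0 147.60000000000002
case x [-138.5, 139.6] y [-122.1, 117.6] ctr off 0.5499999999999972 -2.25 size 278.1 239.7
scene
pack x [-28.8, 31.4] y [-72.8, 76.1] ctr off 1.299999999999999 1.6499999999999986 size 60.2 148.89999999999998
case x [-138.9, 141.6] y [-118.6, 122.2] ctr off 1.3499999999999943 1.8000000000000043 size 280.5 240.8
top x (45, 72) inner rim [-35.5 -35.1 -34.6 -34.2] [35.6 36.  36.4 36.7]
top x (-72, -45) inner rim [-35.7 -35.3 -34.8 -34.4] [35.1 36.2 36.5 36.8]
top y (-25, 25) inner rim [-81.1 -81.  -80.9 -80.9] [73.2 73.2 74.5 75. ]
scene x (45, 72) inner rim [-32.8 -32.8 -32.7 -31.7] [35.2 35.9 36.  36.4]
scene x (-72, -45) inner rim [-32.6 -32.5 -32.2 -31.8] [34.4 35.4 35.6 36. ]
scene y (-25, 25) inner rim [-76.  -75.9 -75.8 -75. ] [80.  80.1 80.4 80.4]
```

```bash
python3 - <<'E'
from h import *
go(518.2,52,150,-8.4)
E
```

```text
[ 0.2434 -0.      0.095 ] 0.0038
```

```bash
python3 -m pendant '[[[0.95,0.04,0,0,0],[0.95,0.08,0,0,0],[0.95,0.12,0,0,0],[0.95,0.16,0,0,0],[0.95,0.2,0,0.03,0],[0.95,0.23,0,0.06,0.004],[0.95,0.2434,0,0.095,0.004],[0.95,0.2434,0,0.095,0.004]]]'
python3 -m pendant '[[[0.95,0,0,0,0],[0.95,0,0,0,0],[0.95,0,0,0,0],[0.95,0,0,0,0],[0.95,0,0,0,0],[0.95,0,0,0,0],[0.95,0,0,0,0],[0.95,0,0,0,0]]]'
python3 - <<'E'
from h import *
for i in range(3):
    s=env.state();print(s['eef_pos'],s['opening'])
go(518.2,52,13,-8.4)
E
```

```text
t: 16.7
eef_pos: [516.5, 53.1, 146.8]
tcp_rot: [-3.135, 0.001, 1.426]
ft_force: [-0.7, -1.6, -0.5]
opening: 0.951
t: 17.5
eef_pos: [518.4, 51.1, 150.2]
tcp_rot: [3.142, -0.0, 1.423]
ft_force: [0.8, 0.6, -0.4]
opening: 0.953
[518.35378689  51.05771298 150.18314284] 0.9525081137226001
[518.35378689  51.05771298 150.18314284] 0.9525081137226001
[518.35378689  51.05771298 150.18314284] 0.9525081137226001
[ 0.0009 -0.0003  0.1372] -0.0015
```

```bash
python3 -m pendant '[[[0.95,0.001,0,0.03,0],[0.95,0.001,0,0.06,0],[0.95,0.001,0,0.09,0],[0.95,0.001,0,0.11,0],[0.95,0.001,0,0.125,0],[0.95,0.001,0,0.132,0],[0.95,0.001,0,0.137,0],[0.95,0.001,0,0.137,0]]]'
python3 -m pendant '[[[0.6,0,0,0,0],[0.3,0,0,0,0],[0,0,0,0,0],[0,0,0,0,0],[0,0,0,0,0],[0,0,0,0,0],[0,0,0,0,0],[0,0,0,0,0]]]'
python3 -m pendant '[[[0,0,0,-0.01,0],[0,0,0,-0.03,0],[0,0,0,-0.06,0],[0,0,0,-0.1,0],[0,0,0,-0.14,0],[0,0,0,-0.17,0],[0,0,0,-0.17,0],[0,0,0,-0.17,0]]]'
```

```text
t: 18.3
eef_pos: [518.5, 52.1, 13.1]
tcp_rot: [-3.141, -0.0, 1.423]
ft_force: [0.4, -0.2, 0.8]
opening: 0.95
t: 19.1
eef_pos: [518.6, 52.1, 13.5]
tcp_rot: [3.141, -0.0, 1.423]
ft_force: [0.1, -0.6, 6.0]
opening: 0.651
t: 19.9
eef_pos: [518.0, 52.1, 183.0]
tcp_rot: [3.142, -0.0, 1.423]
ft_force: [0.2, 0.7, -4.0]
opening: 0.649
```

```bash
python3 - <<'E'
from h import *
go(544,315.5,145,-9.2)
E
```

```text
[ 0.2643 -0.0131  0.038 ] 0.0125
```

```bash
python3 -m pendant '[[[0,0.03,-0.002,0,0],[0,0.07,-0.004,0,0.005],[0,0.12,-0.006,0,0.01],[0,0.17,-0.009,0,0.0125],[0,0.21,-0.011,0,0.0125],[0,0.24,-0.0125,0,0.0125],[0,0.258,-0.013,0,0.0125],[0,0.2643,-0.013,0,0.0125]]]'
python3 -m pendant '[[[0,0,0,0.0,0],[0,0,0,0.01,0],[0,0,0,0.02,0],[0,0,0,0.03,0],[0,0,0,0.038,0],[0,0,0,0.038,0],[0,0,0,0.038,0],[0,0,0,0.038,0]]]'
python3 - <<'E'
from h import *
b=grab('scene');s=env.state();print(s['eef_pos'],s['tcp_rot'],s['ft_force'],s['moment'])
W=cloud(b);z=W[...,2]
y=np.radians(-9.2);d=W[...,:2]-np.array((543.9,315.4));lx=d[...,0]*np.cos(y)+d[...,1]*np.sin(y);ly=-d[...,0]*np.sin(y)+d[...,1]*np.cos(y)
m=(z>178)&(z<190)&(abs(lx)<45)&(abs(ly)<100)
print(m.sum(),np.percentile(lx[m],[0.5,99.5]),np.percentile(ly[m],[.5,99.5]))
rim=(z>97)&(z<109)&(abs(ly)<130)
k=rim&(abs(lx)<25)&(ly>0); print('rim +y',np.sort(ly[k])[:4])
k=rim&(ly>45)&(ly<72); print('rim x',np.sort(lx[k&(lx>0)])[:4],np.sort(lx[k&(lx<0)])[-4:])
cv2.imwrite('pics/over.png',cv2.resize(b['image'][195:355,320:500],None,fx=4,fy=3.7))
E
```

```text
t: 20.7
eef_pos: [544.0, 316.4, 181.3]
tcp_rot: [-3.139, 0.001, 1.412]
ft_force: [-0.6, 0.1, -3.9]
opening: 0.653
t: 21.5
eef_pos: [544.8, 315.5, 145.5]
tcp_rot: [3.141, -0.0, 1.41]
ft_force: [0.0, 0.5, -2.9]
opening: 0.649
[544.78101324 315.53661108 145.62135882] [ 3.14094946e+00 -5.16649530e-04  1.41036963e+00] [ 0.91125488  0.70091278 -4.45638662] [-0.07540268  0.09092526 -0.03850803]
1007 [-35.39443129  40.59544782] [-55.07740484  76.67389515]
rim +y [80.31494965 80.48782086 80.71563585 80.73082353]
rim x [34.03664303 34.61790775 34.90594063 35.39893751] [-34.33357183 -34.13487436 -33.76505373 -33.33236088]
```

View pics/over.png

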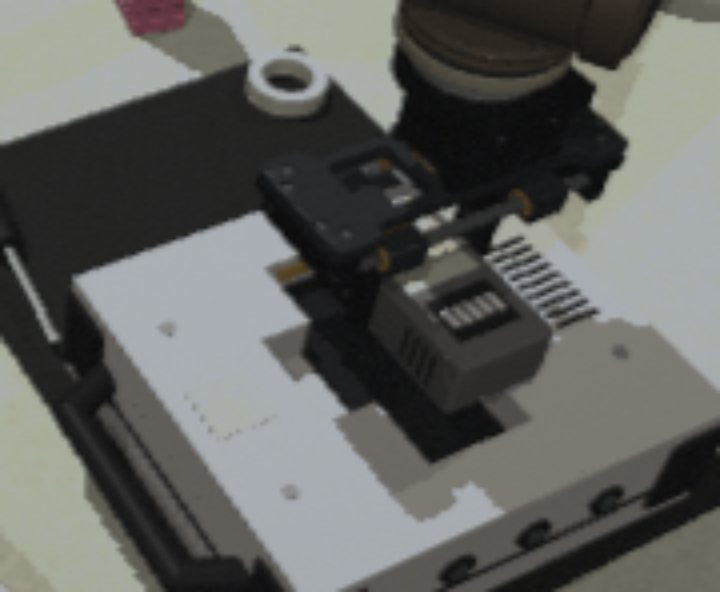

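Pack hangs level above the bay, top end 3.8 mm short of the +y rim (ideal 3.5), contact foot toward the gold contacts at (293,272). Descend.

```bash
python3 -m pendant '[[[0,0,-0.0005,0.01,0],[0,0,-0.0005,0.018,0],[0,0,-0.0005,0.026,0],[0,0,-0.0005,0.034,0],[0,0,-0.0005,0.04,0],[0,0,-0.0005,0.046,0],[0,0,-0.0005,0.052,0],[0,0,-0.0005,0.052,0]]]'
python3 -m pendant '[[[0,0,0,0.003,0],[0,0,0,0.005,0],[0,0,0,0.007,0],[0,0,0,0.009,0],[0,0,0,0.010,0],[0,0,0,0.011,0],[0,0,0,0.0115,0],[0,0,0,0.0115,0]]]'
```

```text
t: 22.35
eef_pos: [543.8, 315.3, 92.3]
tcp_rot: [-3.141, 0.001, 1.41]
ft_force: [-0.8, 0.6, -4.7]
opening: 0.65
t: 23.15
eef_pos: [544.1, 315.5, 81.6]
tcp_rot: [-3.142, -0.0, 1.41]
ft_force: [0.2, 0.4, -4.8]
opening: 0.647
```

```bash
python3 -m pendant '[[[0,0,0,0.0005,0],[0,0,0,0.001,0],[0,0,0,0.001,0],[0,0,0,0.0015,0],[0,0,0,0.0015,0],[0,0,0,0.002,0],[0,0,0,0.002,0],[0,0,0,0.002,0]]]'
```

```text
t: 23.95
eef_pos: [544.1, 315.5, 80.4]
tcp_rot: [3.141, -0.0, 1.41]
ft_force: [-2.6, -1.4, 6.1]
opening: 0.654
```

```bash
python3 -m pendant '[[[0.7,0,0,0,0],[0.8,0,0,0,0],[0.9,0,0,0,0],[0.9,0,0,0,0],[0.9,0,0,0,0],[0.9,0,0,0,0],[0.9,0,0,-0.02,0],[0.9,0,0,-0.05,0]]]'
python3 -m pendant '[[[0.9,0,0,-0.05,0],[0.9,0,0,-0.1,0],[0.9,-0.05,0,-0.12,0],[0.9,-0.1,0,-0.12,0],[0.9,-0.15,0,-0.12,0],[0.9,-0.2,0,-0.12,0],[0.9,-0.25,0,-0.12,0],[0.9,-0.25,0,-0.12,0]]]'
python3 - <<'E'
from h import *
y=np.radians(-9.2)
im=[]
for n in('scene','top'):
    b=grab(n);W=cloud(b);z=W[...,2];d=W[...,:2]-np.array((543.9,315.4));lx=d[...,0]*np.cos(y)+d[...,1]*np.sin(y);ly=-d[...,0]*np.sin(y)+d[...,1]*np.cos(y)
    for nm,f in(('foot end',(ly>-70)&(ly<-45)),('mid',abs(ly)<20),('top end',(ly>45)&(ly<70))):
        m=(abs(lx)<25)&f&(z>50)&(z<200);print(n,nm,m.sum(),np.nanmedian(z[m]),end=' ')
    m=(abs(lx)>60)&(abs(lx)<110)&(abs(ly)<70);print('case',np.nanmedian(z[m]))
    im.append(cv2.resize(b['image'][195:355,320:500] if n=='scene' else b['image'][150:250,160:280],(400,400)))
cv2.imwrite('pics/final.png',np.hstack(im)); print(env.state()['eef_pos'])
E
```

```text
t: 24.75
eef_pos: [543.4, 315.1, 128.7]
tcp_rot: [-3.139, 0.002, 1.41]
ft_force: [0.2, 0.4, 0.9]
opening: 0.902
t: 25.55
eef_pos: [503.3, 64.7, 250.0]
tcp_rot: [3.141, 0.001, 1.406]
ft_force: [1.3, 0.9, 0.0]
opening: 0.902
scene foot end 177 118.29332623510773 scene mid 325 119.06814530110348 scene top end 231 118.8819481986026 case 102.42216171589573
top foot end 129 118.12340815029683 top mid 205 118.61440890210353 top top end 127 117.89907597428099 case 101.88470104916512
[504.19239193  67.66848291 249.9354347 ]
```

View pics/final.png

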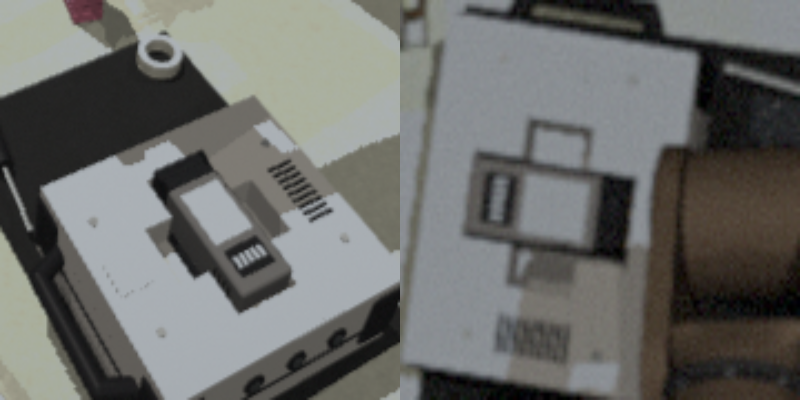

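Pack is flat and home (16.3 mm proud at both ends), gauge up, black foot at the contact end.

```bash
python3 -c "
from cell import env
print(env.job_done())"
```

```text
the job is handed in; nothing more can be done
None
```

The job is done and handed in at about 25.7 s of the 70 s allowed.

- **Pulling and standing:** I pulled the tall grey pack straight up out of the charger's far bay. I stood it on the bare worktop, touched its back to the mat's edge, backed off about 1 mm and let go.
- **Tipping:** I pushed its top over with the closed fingers while the mat's edge blocked its foot. Past the balance point it fell the rest of the way onto its back on its own.
- **Laying it in the bay:** I took it again across its sides and lowered it in until it touched the floor, then let go.

**Last checks**
- **Fit:** The pack stands about 16 to 17 mm above the case in both cameras (16 expected). Its two ends agree within 0.6 mm, so it lies flat and fully home.
- **Orientation:** The gauge is up and the black foot is at the contact end.
- **Forces:** The readings at the end of each move never passed about 8 N.
- **Robot:** It was clear of everything when I handed in.
- **Other objects:** The tape looks unmoved in the last picture. The short pack was still in the charger when last in view, after the tipping. I did not take a separate last picture of every other object.

**Disagreements:** The two cameras differed by 4 to 5 mm along the bay, so I used their average. The first grasp was about 6 mm off the pack's centre front to back, which did no harm.

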